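# Hold the bun scanner's barrel down in its sprung V cradle

### The arm

A 7-joint arm with a two-finger parallel gripper is mounted at the origin on the work surface. World frame = base frame: x ahead of the robot, y to its left, z up, the work surface at z = 0. Lengths are in m, angles in degrees, forces in N, time in s.
With the tool pointing down it reaches from about 0.425 to 0.875 m from the base axis. Payload 4.7 kg.
Tool frame: the origin (TCP) lies at the very end of the fingers, on their centre line; the grasp point (between the pads) lies hold_point_z behind it (hold_point_z is the distance from the TCP to the grasp point, in m); y points along the fingers, x is the direction in which the jaws open and shut, and the axes are right-handed (so a half turn about y gives the same grasp; the last joint's range is limited). The gripper opens to 87 mm and grips with 3 to 60 N. Pads are 19 mm wide; open, the fingers measure 117 mm over their backs; the gripper's body (75 mm by 190 mm) begins 51 mm behind the grasp point.
Start: joints at [-71.786, 18.392, -4.016, 83.108, 1.295, 78.541, -3.26], TCP at [0.194, 0.62, 0.223] pointing down, gripper open.
Joint ranges: [-163.93, 163.93], [-17.29, 119.83], [-79.2, 71.16], [3.27, 140.29], [-89.18, 269.18], [5.43, 117.66], [-154.24, 154.24]. Speed limits (degrees/s): [147.25, 147.25, 180, 180, 180, 180, 180].

### API

Orientations are given as [roll, pitch, yaw] about the fixed x, y, z axes, in that order (R = Rz(yaw) Ry(pitch) Rx(roll)).
In Python, from rig import observe, read_camera, close_job, hold_point_z gives the robot as it stands. The module is installed in compiled form; this text tells all that it offers.
- The arm moves only by the tool move_arm, never from a script. Its argument "motion" is a list of rows, each an object of numbers: "x", "y", "z": the shift along the tool's x, y, z in cm; "ax", "ay", "az": the turn, a rotation vector about the tool's x, y, z in rad. In form: [{"x": .., "y": .., "z": .., "ax": .., "ay": .., "az": ..}, ...]. A call has 1 to 8 rows; each row is the pose to reach, as a shift and turn from the pose commanded when the call began, along the tool's axes at that moment; what a row does not reach only later rows make up. A row lasts 1/8 s, in which the tool goes at most 62.5 mm and 10.7 degrees, less where a joint would pass 70% of its speed; a pose out of reach is approached as far as the arm can. A call with a gripper value outside its range is refused whole. "jaw" is the closure, from -1 (fully open) to 1 (shut), so that 0 is half open, set as the call begins (left out, the last holds). The fingers move at their own pace and stop on an object; "squeeze" is the grip in N (left out, the last holds). Time passes only in rows, so rows that repeat a pose let the fingers close. It gives the time, the measured TCP pose, the force and the opening at its end, in the units of the state.
- observe(): the state, without advancing time (a new reading comes with each control period).
- read_camera(name): name is "side" or "top"; returns a dict with "frame" (400x640x3 uint8, red, green, blue), "depth" (400x640 float32, m along the optical axis (not along the pixel's ray), 0 where there is no reading), "fovy" (degrees; the focal length in pixels is half the picture's height over the tangent of half this angle, whatever the lens; pixels are square), "cx", "cy" (the principal point, pixels), "rvec" (rotation vector, rad) and "tvec" (3), from world to camera coordinates, as OpenCV has them. Camera axes: x right, y down, z forward; pixel columns grow to the right and rows downward; lengths in m; the calibration is good to about 2 mm. A picture is of the moment at which its call begins.
- close_job(): hands the job in, once; it reports no verdict.
The state is a dict: "time_s": time; "qpos": joint angles; "joint_vel": joint speeds; "effort": joint torques, N m; "eef_pos": TCP position; "tool_rot": TCP orientation; "wrist_force": force on the tool from outside, world axes, zero at the start; "ft_torque": the same for the moment, N m; "grip_width": finger opening in m.
Only numpy, scipy, OpenCV 4.12 (cv2) and the standard library are available. Lean on these libraries where they do the work, as an engineer would, in place of code of your own. Each camera call takes 0.05 s, during which the arm holds its last target.

### The job

Pick the bun-line scanner's lens barrel up off its white notched rest and lay it in the V of the alignment fixture, centred along the V, with its glass lens end looking at the upright mirror post. Press it squarely and evenly down, so that both sides of the V carry it and the sprung cradle sinks about half of its 14 mm travel, never right to the bottom, and finish while still holding it pressed down like that, so that the band clamp could be fitted. Do not let the barrel fall to the bench and leave the clamp, the screwdriver and the buns alone.

Things in the scene. Friction and masses are not known exactly. Their poses are not given: they have to be found in the camera images.
- barrel_center (a point): Middle of the lens barrel, on its axis. Black cylinder, 32 mm diameter, 130 mm long, about 0.25 kg: glass lens and 8 mm steel band at one end, thin connector stub (16 mm diameter, 15 mm long) beyond the other. x axis: along the barrel to the lens end; it may be rolled about x. Starts level in the rest, axis 46.5 mm above the bench; grip it across its diameter at the middle, from above.
- barrel_lens (a point): Centre of the barrel's glass lens face, on its axis 65 mm from the barrel's centre.
- rest: Fixed white rest: base 130 x 80 x 8 mm with two cross boards 12 mm thick, 34 mm high, 45 mm either side of its middle (78 mm clear between them), each with a 20 mm wide square notch in which the barrel lies. Origin: centre of the underside, on the bench; x axis along the barrel lying in it (towards its lens), z up.
- fixture: Fixed alignment fixture: grey plate 260 x 110 x 12 mm with the sprung cradle on it and, at its +x end, an upright mirror post 50 mm wide, its top 110 mm above the bench, its face 149 mm from the origin, bearing a round white mirror 38 mm across. Origin: on the bench under the middle of the V; x axis along the V to the mirror post, z up.
- v_seat (a point): Where the barrel's centre lies when seated and centred; on the cradle, 85 mm above the bench when up. x along the V to the mirror post, y across, z up. The V: two saddles, each 20 mm long, 38 mm either side of here, 56 mm clear gap between for fingers (cross bar 45 mm below this point). Sides at 45 degrees, V bottom 22.6 mm below, tops level with this point; 57 mm wide overall.
- cradle (a joint): How far the sprung cradle is pressed down: 0 = up, 0.014 m = bottomed. It stays up under the barrel's weight alone; the spring gives from about 5 N of load on the V (barrel's weight included), then 0.8 N per mm. If the hand pushes the barrel sideways while pressing, one side of the V takes the load and the other goes slack.
- band_clamp: Bystander: loose steel band clamp ring, 46 mm across, 14 mm high, lying flat. Origin: centre of the underside.
- driver: Bystander: loose screwdriver, 190 mm long, lying on the bench. Origin near its middle, underside; x axis along it to the tip.
- bun0: Bystander: bread bun, 76 mm across, 42 mm high, in the cream grid tray at the far edge of the bench (tray 26 mm high). Origin: centre of the underside.
- bun1: Bystander: a second bun like the first, in the same tray.
Not all that is in view belongs to the job. Of the things that look like the rest, the smallest one is meant.

How it is judged (in metres and radians):
On the way:
1. the barrel is lifted clear of the rest (z of barrel_center in the frame of rest above 0.07 m), for 0.1 s.
At the end, for the whole second after the job is handed in: Barrel seated in the V (2 mm across, 2.5 mm in height, 0.04 rad; centred within 12 mm along), lens to the mirror post, still, the fingers touching it with over 2 N, over 1.5 N of contact on each side of the V (on a saddle of that side), and the cradle held 3.5 to 10.5 mm down (value of joint cradle between 0.0035 and 0.0105 m and (contact force between barrel and cradle_c0 above 1.5 N or contact force between barrel and cradle_c1 above 1.5 N) and (contact force between barrel and cradle_c2 above 1.5 N or contact force between barrel and cradle_c3 above 1.5 N) and angle between the x axis of barrel_center and the x axis of v_seat, either way round below 0.04 rad and x of barrel_lens in the frame of v_seat between 0.053 and 0.077 m and y of barrel_center in the frame of v_seat between -0.002 and 0.002 m and z of barrel_center in the frame of v_seat between -0.0025 and 0.002 m and contact force between the fingers and barrel above 2 N and linear speed of barrel below 0.02 m/s); the arm keeps its last pose, push and grip.
It fails at once if the cradle is pressed to the bottom (value of joint cradle above 0.0132 m).
It fails at once if the barrel falls to the bench (height (world z) of barrel_center below 0.035 m).
It fails at once if the band clamp, the screwdriver or a bun is disturbed (moved more than 30 mm) (distance of any of band_clamp, driver, bun0, bun1 from where it was at the start of the episode above 0.03 m).
It also fails if it takes over 48 s, if anything falls off the work surface, if the arm or the gripper's body presses on something with over 40 N, if the wrist force passes 120 N, or if a joint passes its speed limit or range.

## Working session

There is one attempt and no reset: what is moved stays moved. The work goes in short steps, Python scripts to look and compute and a tool call to move; the robot and the scene stay as the last step left them, time stands still between calls to the robot, and variables do not carry over. Pictures are saved under pics/ and viewed, and the job is handed in when it is done.

Besides the shell and the picture viewer there is one more tool, called after "Call:" in YAML: its name, and indented under it one key for each argument. move_arm: Moves the arm, as the interface text tells. Its arguments: {"type":"object","properties":{"motion":{"type":"array","items":{"type":"object","properties":{"x":{"type":"number"},"y":{"type":"number"},"z":{"type":"number"},"ax":{"type":"number"},"ay":{"type":"number"},"az":{"type":"number"}}}},"jaw":{"type":"number"},"squeeze":{"type":"number"}},"required":["motion"]}

```bash
mkdir -p pics; cat > h.py <<'E'
import numpy as np, cv2, pickle
def save(n,tag):
    from rig import read_camera
    c=read_camera(n); pickle.dump(c,open(f'pics/{tag}.pkl','wb')); cv2.imwrite(f'pics/{tag}.png',c['frame'][:,:,::-1]); return c
def load(tag): return pickle.load(open(f'pics/{tag}.pkl','rb'))
def K(c):
    f=200/np.tan(np.radians(c['fovy'])/2); return f
def cloud(c):
    f=K(c); v,u=np.mgrid[0:400,0:640]; d=c['depth']
    P=np.stack([(u-c['cx'])/f*d,(v-c['cy'])/f*d,d],-1)
    R=cv2.Rodrigues(np.array(c['rvec'],float))[0]
    return (P-np.array(c['tvec']).ravel())@R
def proj(c,X):
    f=K(c);R=cv2.Rodrigues(np.array(c['rvec'],float))[0]
    p=np.atleast_2d(X)@R.T+np.array(c['tvec']).ravel()
    return np.c_[p[:,0]/p[:,2]*f+c['cx'],p[:,1]/p[:,2]*f+c['cy']]
E
python3 - <<'E'
from h import *
from rig import observe,hold_point_z
print(hold_point_z, observe())
for n in('top','side'):
    c=save(n,n+'0'); print(n,[c[k] for k in('fovy','cx','cy','rvec','tvec')])
E
```

```text
0.0187 {'time_s': 0.0, 'qpos': array([-71.7871224 ,  18.44057359,  -4.01683837,  83.17564374,
         1.29414894,  78.54150055,  -3.25961241]), 'joint_vel': array([ 0.04411675, -0.0068922 ,  0.01856407, -0.01695531, -0.02971284,
       -0.09512681, -0.1028708 ]), 'effort': array([ 3.58279021e-04, -4.91298687e+01, -4.03822605e-01, -3.12518513e+01,
       -6.39984920e-02,  4.37914033e-02,  1.79502413e-04]), 'eef_pos': array([0.19429172, 0.61968894, 0.22143804]), 'tool_rot': array([-90.00457476,   0.11251342,  72.59834195]), 'wrist_force': array([ 0.23029955, -0.49244841, -0.38444027]), 'ft_torque': array([-0.03545396, -0.0036131 ,  0.0367858 ]), 'grip_width': 0.0874135670942028}
top [47.176280818295226, 322.5073389961465, 197.07867014464227, array([ 2.15664084, -2.15008421,  0.12117771]), array([0.15707863, 0.54276279, 1.23116555])]
side [57.19571145051109, 320.1721290580353, 201.2213183506044, array([ 2.27112198, -0.61629823,  0.24768682]), array([-0.37710501,  0.34606152,  0.78287806])]
```

View pics/top0.png

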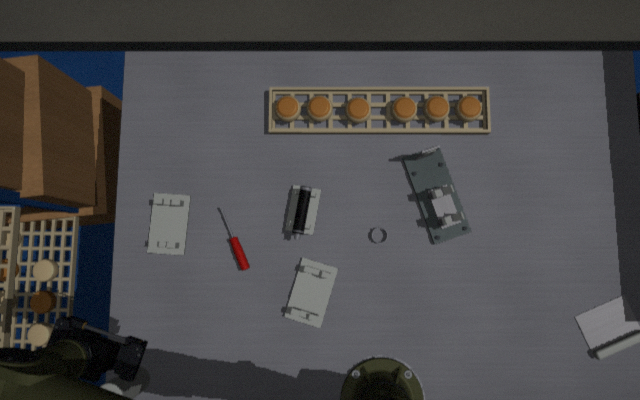

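View pics/side0.png

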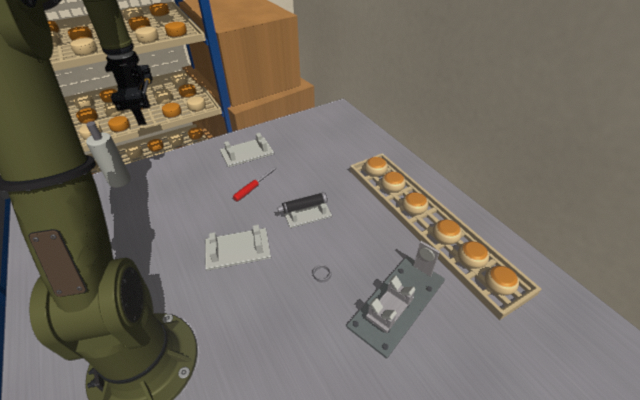

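Rest-like things (top view): (169,224) empty and larger, (311,292) empty and larger, (303,211) smallest and carrying the black barrel, so that one fits. The fixture is at (437,196), with its mirror post at about (428,152). I'll enlarge both.

```bash
python3 - <<'E'
from h import *
c=load('top0'); s=load('side0')
f=c['frame'][:,:,::-1]; g=s['frame'][:,:,::-1]
a=cv2.resize(f[175:245,268:338],(400,400),interpolation=2)
b=cv2.resize(f[140:250,390:480],(400,489),interpolation=2)[:400]
d=cv2.resize(g[175:235,260:350],(400,267),interpolation=2)
e=cv2.resize(g[235:360,340:450],(400,455),interpolation=2)
cv2.imwrite('pics/cr1.png',np.hstack([a,b])); 
im=np.zeros((455,800,3),np.uint8); im[:267,:400]=d; im[:455,400:]=e; cv2.imwrite('pics/cr2.png',im)
P=cloud(c)
for u,v in [(303,211),(250,350),(437,180),(428,152),(443,205),(290,211),(303,190),(298,235)]:
    print(u,v,P[v,u].round(4))
E
```

```text
303 211 [0.5014 0.2111 0.0576]
250 350 [ 0.1253  0.3556 -0.0007]
437 180 [ 0.5942 -0.1633  0.0122]
428 152 [ 0.6547 -0.1201  0.1011]
443 205 [ 0.5205 -0.1711  0.0402]
290 211 [0.5057 0.2501 0.0092]
303 190 [0.5581 0.2114 0.0613]
298 235 [0.4367 0.224  0.0561]
```

View pics/cr1.png

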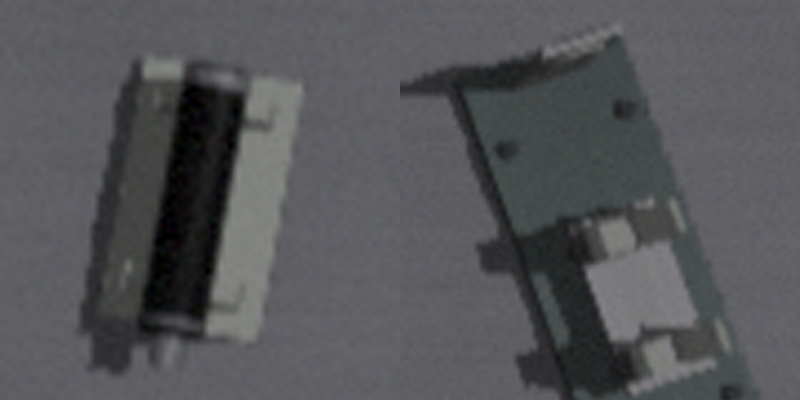

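View pics/cr2.png

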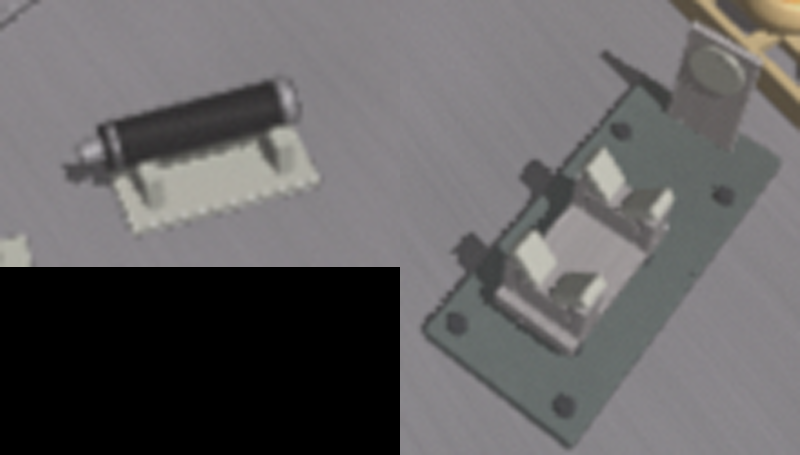

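```bash
cat > fit.py <<'E'
from h import *
from scipy.optimize import least_squares
def fitcyl(P,p0,yaw0,r=0.016):
    def res(q):
        cy,sy=np.cos(q[3]),np.sin(q[3]); d=np.array([cy*np.cos(q[4]),sy*np.cos(q[4]),np.sin(q[4])])
        w=P-q[:3]; w=w-np.outer(w@d,d); return np.linalg.norm(w,axis=1)-r
    # keep centre near p0 along axis by fixing x
    f=lambda q:np.r_[res(np.r_[p0[0],q]),0]
    s=least_squares(f,[p0[1],p0[2],yaw0,0],loss='soft_l1',f_scale=0.002)
    q=np.r_[p0[0],s.x]; return q,np.std(res(q))
E
python3 - <<'E'
from fit import *
for n in('top0','side0'):
    c=load(n);P=cloud(c);fr=c['frame'].astype(int).max(-1)
    for z0 in [0]:
        b=P[(np.abs(P[...,0]-.5)<.09)&(np.abs(P[...,1]-.212)<.06)]
        m=(P[...,2]>.04)&(P[...,2]<.075)&(np.abs(P[...,0]-.5)<.1)&(np.abs(P[...,1]-.212)<.06)&(fr<70)
        q,e=fitcyl(P[m],[.5,.212,.0465],-0.1)
        d=np.array([np.cos(q[3]),np.sin(q[3]),0])
        m2=(P[...,2]>.036)&(P[...,2]<.075)&(np.abs(P[...,0]-.5)<.1)&(np.abs(P[...,1]-.212)<.06)
        t=(P[m2]-q[:3])@d; tm=(P[m]-q[:3])@d
        print(n,m.sum(),q.round(4),e, 'dark ext',np.percentile(tm,[0,2,98,100]).round(4),'all',np.percentile(t,[0,2,98,100]).round(4))
        h=t[((P[m2])[:,2]>.055)]; print('top ext',h.min(),h.max())
    bench=P[(np.abs(P[...,2])<.008)&(np.abs(P[...,0]-.45)<.15)&(np.abs(P[...,1])<.06)];print('bench z',np.median(bench[:,2]))
    m=(P[...,2]>.008)&(P[...,2]<.016)&(np.abs(P[...,0]-.58)<.15)&(np.abs(P[...,1]+.16)<.1)
    Q=P[m]; r=cv2.minAreaRect(Q[:,:2].astype(np.float32)*1000); print('plate',r,np.median(Q[:,2]))
    print(cv2.boxPoints(r).round(1).tolist())
    m=(P[...,2]>.055)&(P[...,2]<.125)&(np.abs(P[...,0]-.58)<.15)&(np.abs(P[...,1]+.16)<.1)
    Q=P[m]; print(len(Q)); np.save(n+'_fx.npy',Q)
    for lo,hi in((.055,.09),(.095,.125)):
        k=Q[(Q[:,2]>lo)&(Q[:,2]<hi)]
        r=cv2.minAreaRect(k[:,:2].astype(np.float32)*1000); print(lo,r, k[:,2].max())
E
```

```text
top0 529 [ 5.000e-01  2.161e-01  4.590e-02 -1.667e-01  4.000e-04] 0.002176634654967129 dark ext [-0.0706 -0.0594  0.0609  0.0693] all [-0.0755 -0.0703  0.0667  0.0698]
top ext -0.07523389088057691 0.06958420221091749
bench z 0.0001500950891421502
plate ((580.6258544921875, -162.47091674804688), (298.6189270019531, 193.9046173095703), 0.1645803451538086) 0.01197266998194612
[[431.0, -65.9000015258789], [431.6000061035156, -259.8999938964844], [730.2000122070312, -259.0], [729.7000122070312, -65.0999984741211]]
468
0.055 ((566.4297485351562, -156.54891967773438), (201.46734619140625, 57.847900390625), 18.85991096496582) 0.089974507129854
0.095 ((658.5462646484375, -123.7271728515625), (9.332558631896973, 49.73967742919922), 20.299999237060547) 0.1171447196117097
side0 382 [ 0.5     0.2171  0.045  -0.1733  0.0012] 0.001535139732748733 dark ext [-0.0564 -0.0547  0.0579  0.0615] all [-0.0715 -0.0671  0.0702  0.074 ]
top ext -0.06560514603571188 0.07402428473602574
bench z -0.000837402296449834
plate ((579.428955078125, -160.5413055419922), (300.0350646972656, 178.08473205566406), 1.953530192375183) 0.011092390153361645
[[426.5, -76.69999694824219], [432.5, -254.60000610351562], [732.4000244140625, -244.39999389648438], [726.2999877929688, -66.4000015258789]]
1010
0.055 ((569.4403076171875, -156.3297119140625), (203.49176025390625, 56.771080017089844), 18.837926864624023) 0.08979135485818888
0.095 ((661.89404296875, -125.43890380859375), (13.005219459533691, 49.229434967041016), 14.945551872253418) 0.11122485862906692
```

```bash
python3 - <<'E'
from fit import *
for n in('top0','side0'):
    Q=np.load(n+'_fx.npy'); c=load(n); P=cloud(c)
    o=np.array([.53,-.17])
    a=np.radians(18.8); d=np.array([np.cos(a),np.sin(a)]);p=np.array([-d[1],d[0]])
    t=(Q[:,:2]-o)@d; S=Q[(t<.08)&(Q[:,2]<.092)]
    r=cv2.minAreaRect(S[:,:2].astype(np.float32)*1000);print(n,'saddles',len(S),r)
    w=S[:,:2]-o; print(np.percentile(w@d,[1,5,95,99]).round(4),np.percentile(w@p,[1,5,95,99]).round(4), S[:,2].max())
    F=Q[(t>.08)&(Q[:,2]<.105)]; w=F[:,:2]-o
    A=np.polyfit(F[:,0],F[:,1],1) if 0 else None
    print('post n',len(F),np.percentile(w@d,[1,5,50,95,99]).round(4),np.percentile(w@p,[1,5,95,99]).round(4))
    # saddle fit V: z = zt-22.6+|y|
    def res(q,pts):
        d=np.array([np.cos(q[2]),np.sin(q[2])]);y=(pts[:,:2]-q[:2])@np.array([-d[1],d[0]]);x=(pts[:,:2]-q[:2])@d
        e=np.abs((pts[:,2]-(q[3]-.0226+np.abs(y)))/np.sqrt(2))
        return np.minimum(e,.004)
    S2=P[(np.linalg.norm(P[...,:2]-o,axis=-1)<.075)&(P[...,2]>.064)&(P[...,2]<.09)]
    best=None
    for y0 in np.arange(-.015,.016,.003):
      for a0 in np.radians([15,18,21]):
        f=lambda q:res([o[0]-q[0]*np.sin(.33),o[1]+q[0]*np.cos(.33),q[1],q[2]],S2)
        s=least_squares(f,[y0,a0,.085])
        if best is None or s.cost<best.cost:best=s
    q=best.x; print('V',[o[0]-q[0]*np.sin(.33),o[1]+q[0]*np.cos(.33)],np.degrees(q[1]),q[2],best.cost,len(S2))
    # plate points cleaned by colour
    m=(abs(P[...,2]-.012)<.004)&(np.linalg.norm(P[...,:2]-[.57,-.16],axis=-1)<.16)
    m=cv2.morphologyEx(m.astype(np.uint8),cv2.MORPH_OPEN,np.ones((3,3)))
    k,l,st,_=cv2.connectedComponentsWithStats(m); i=1+np.argmax(st[1:,4]); 
    r=cv2.minAreaRect(P[l==i][:,:2].astype(np.float32)*1000);print('plate',r,st[i])
E
```

```text
top0 saddles 360 ((516.4435424804688, -173.5499725341797), (95.76945495605469, 57.871585845947266), 18.96355628967285)
[-0.0616 -0.06    0.0317  0.0335] [-0.0261 -0.0229  0.0288  0.0296] 0.09080875271631472
post n 60 [0.1314 0.1318 0.1341 0.139  0.1402] [-0.0207 -0.0161  0.0269  0.0275]
V [np.float64(0.5295416548447397), np.float64(-0.168661863126711)] 18.970286968897316 0.08456832126878382 0.0008211649159024466 300
plate ((604.977294921875, -142.36471557617188), (150.33119201660156, 109.16436767578125), 18.879358291625977) [ 404  154   46   52 1031]
side0 saddles 663 ((519.82861328125, -173.44224548339844), (98.6055908203125, 56.768653869628906), 18.601612091064453)
[-0.0597 -0.059   0.0341  0.0365] [-0.028  -0.0274  0.0251  0.0276] 0.08653222779961067
post n 281 [0.1334 0.1342 0.1372 0.1397 0.1411] [-0.025  -0.0238  0.0217  0.0237]
V [np.float64(0.530076101723907), np.float64(-0.1702221786828374)] 19.029664054989468 0.0833696456899047 0.0013045831785721458 488
plate ((557.552978515625, -160.66494750976562), (260.76861572265625, 110.2471694946289), 18.77288055419922) [ 348  257   97  100 2693]
```

```bash
cat > go.py <<'E'
import numpy as np,sys
from scipy.spatial.transform import Rotation as Ro
def rel(x,y,z,yaw,cur=None):
    from rig import observe
    s=observe()
    R=Ro.from_euler('xyz',s['tool_rot'],degrees=True); T=Ro.from_euler('xyz',[-90,0,yaw],degrees=True)
    print('t',s['time_s'],'shift cm',(R.inv().apply(np.array([x,y,z])-s['eef_pos'])*100).round(2),'rot',(R.inv()*T).as_rotvec().round(4),'F',s['wrist_force'].round(2),'pos',s['eef_pos'].round(4),s['tool_rot'].round(2),'w',s['grip_width'])
if __name__=='__main__': rel(*map(float,sys.argv[1:5]))
E
python3 go.py .5068 .2154 .15 80.3
```

```text
t 0.1 shift cm [-29.23   7.21 -41.91] rot [-0.     -0.1344 -0.0017] F [-0.02  0.32 -0.24] pos [0.1943 0.6197 0.2216] [-90.01   0.1   72.6 ] w 0.08698734521575506
```

Call:
move_arm:
  motion:
    - {"x": -2.9,"y": 0,"z": -4.2,"ay": -0.02}
    - {"x": -5.8,"y": 0,"z": -8.4,"ay": -0.04}
    - {"x": -8.7,"y": 0,"z": -12.6,"ay": -0.06}
    - {"x": -11.6,"y": 0.5,"z": -16.8,"ay": -0.08}
    - {"x": -14.5,"y": 1,"z": -21,"ay": -0.1}
    - {"x": -17.5,"y": 1.5,"z": -25.2,"ay": -0.12}
    - {"x": -20.5,"y": 2,"z": -29.3,"ay": -0.13}
    - {"x": -23.4,"y": 3,"z": -33.5,"ay": -0.134}
  jaw: -1
  squeeze: 25

```text
schema error: expected keys x, y, z, ax, ay, az
```

```bash
python3 go.py .5068 .2154 .15 80.3
```

```text
t 0.1 shift cm [-29.23   7.21 -41.91] rot [-0.     -0.1344 -0.0017] F [-0.02  0.32 -0.24] pos [0.1943 0.6197 0.2216] [-90.01   0.1   72.6 ] w 0.08698734521575506
```

Call:
move_arm:
  motion:
    - {"x": -2.9,"y": 0,"z": -4.2,"ax": 0,"ay": -0.02,"az": 0}
    - {"x": -5.8,"y": 0,"z": -8.4,"ax": 0,"ay": -0.04,"az": 0}
    - {"x": -8.7,"y": 0,"z": -12.6,"ax": 0,"ay": -0.06,"az": 0}
    - {"x": -11.6,"y": 0.5,"z": -16.8,"ax": 0,"ay": -0.08,"az": 0}
    - {"x": -14.5,"y": 1,"z": -21,"ax": 0,"ay": -0.1,"az": 0}
    - {"x": -17.5,"y": 1.5,"z": -25.2,"ax": 0,"ay": -0.12,"az": 0}
    - {"x": -20.5,"y": 2,"z": -29.3,"ax": 0,"ay": -0.13,"az": 0}
    - {"x": -23.4,"y": 3,"z": -33.5,"ax": 0,"ay": -0.134,"az": -0.002}
  jaw: -1
  squeeze: 25

```text
time_s: 1.1
eef_pos: [0.4449, 0.2954, 0.1925]
tool_rot: [-90.0, -0.2, 80.3]
wrist_force: [1.6, 1.1, -0.1]
grip_width: 0.0874
```

```bash
python3 go.py .5068 .2154 .15 80.3
```

```text
t 1.1 shift cm [-6.86  4.23 -7.44] rot [ 0.0005 -0.0001  0.0027] F [ 1.62  1.08 -0.08] pos [0.4449 0.2954 0.1925] [-90.03  -0.15  80.29] w 0.08735844207346634
```

Call:
move_arm:
  motion:
    - {"x": -3.5,"y": 2,"z": -3.7,"ax": 0,"ay": 0,"az": 0}
    - {"x": -6.9,"y": 4.2,"z": -7.4,"ax": 0,"ay": 0,"az": 0.002}
    - {"x": -6.9,"y": 4.2,"z": -7.4,"ax": 0,"ay": 0,"az": 0.002}
    - {"x": -6.9,"y": 4.2,"z": -7.4,"ax": 0,"ay": 0,"az": 0.002}

```text
time_s: 1.6
eef_pos: [0.5049, 0.2169, 0.1502]
tool_rot: [-90.0, -0.0, 80.3]
wrist_force: [0.2, 0.6, 0.6]
grip_width: 0.0871
```

```bash
python3 go.py .5068 .2154 .028 80.3; python3 - <<'E'
from h import *
for n in('top','side'):
    c=save(n,n+'1')
    print(proj(c,[.5068,.2154,.0465]))
a=load('top1')['frame'][150:270,240:360,::-1];b=load('side1')['frame'][140:240,230:380,::-1]
im=np.zeros((400,800,3),np.uint8); im[:,:400]=cv2.resize(a,(400,400)); im[:267,400:]=cv2.resize(b,(400,267)); cv2.imwrite('pics/c3.png',im)
E
```

```text
t 1.6 shift cm [-0.12 12.22 -0.22] rot [-0.0008 -0.0005  0.0002] F [0.15 0.62 0.61] pos [0.5049 0.2169 0.1502] [-8.995e+01 -1.000e-02  8.027e+01] w 0.08705628848543479
[[301.63694867 209.38489677]]
[[303.87351926 202.53791967]]
```

View pics/c3.png

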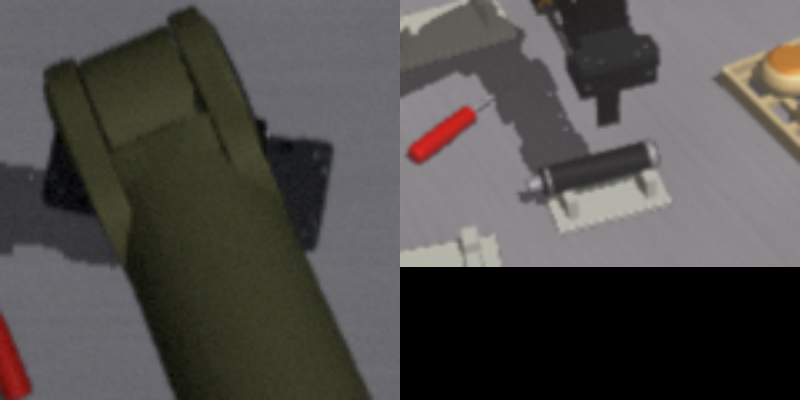

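The crop confirms the gripper is above the barrel on the small rest: my predicted centre, side pixel (304,203), falls on the barrel's middle. Descending.

Call:
move_arm:
  motion:
    - {"x": -0.1,"y": 3,"z": -0.2,"ax": 0,"ay": 0,"az": 0}
    - {"x": -0.1,"y": 6,"z": -0.2,"ax": 0,"ay": 0,"az": 0}
    - {"x": -0.1,"y": 8.5,"z": -0.2,"ax": 0,"ay": 0,"az": 0}
    - {"x": -0.1,"y": 10.5,"z": -0.2,"ax": 0,"ay": 0,"az": 0}
    - {"x": -0.1,"y": 11.6,"z": -0.2,"ax": 0,"ay": 0,"az": 0}
    - {"x": -0.1,"y": 12.2,"z": -0.2,"ax": 0,"ay": 0,"az": 0}
    - {"x": -0.1,"y": 12.2,"z": -0.2,"ax": 0,"ay": 0,"az": 0}

```text
time_s: 2.58
eef_pos: [0.5073, 0.2155, 0.0287]
tool_rot: [-90.0, -0.0, 80.3]
wrist_force: [-0.2, 0.1, -0.4]
grip_width: 0.0871
```

Call:
move_arm:
  motion:
    - {"x": 0,"y": 0,"z": 0,"ax": 0,"ay": 0,"az": 0}
    - {"x": 0,"y": 0,"z": 0,"ax": 0,"ay": 0,"az": 0}
    - {"x": 0,"y": 0,"z": 0,"ax": 0,"ay": 0,"az": 0}
    - {"x": 0,"y": 0,"z": 0,"ax": 0,"ay": 0,"az": 0}
  jaw: 1
  squeeze: 10

```text
time_s: 3.08
eef_pos: [0.5074, 0.215, 0.0286]
tool_rot: [-90.0, -0.0, 80.3]
wrist_force: [0.2, -0.0, -0.8]
grip_width: 0.0548
```

```bash
python3 go.py .5068 .2154 .028 80.3; python3 - <<'E'
from h import *
c=save('side','side2')
b=c['frame'][140:240,230:380,::-1]
cv2.imwrite('pics/c4.png',cv2.resize(b,(750,500)))
E
```

```text
t 3.075 shift cm [0.03 0.06 0.06] rot [ 0.0004 -0.0005  0.0003] F [ 0.19 -0.01 -0.75] pos [0.5074 0.215  0.0286] [-9.002e+01 -2.000e-02  8.027e+01] w 0.054772089426843654
```

View pics/c4.png

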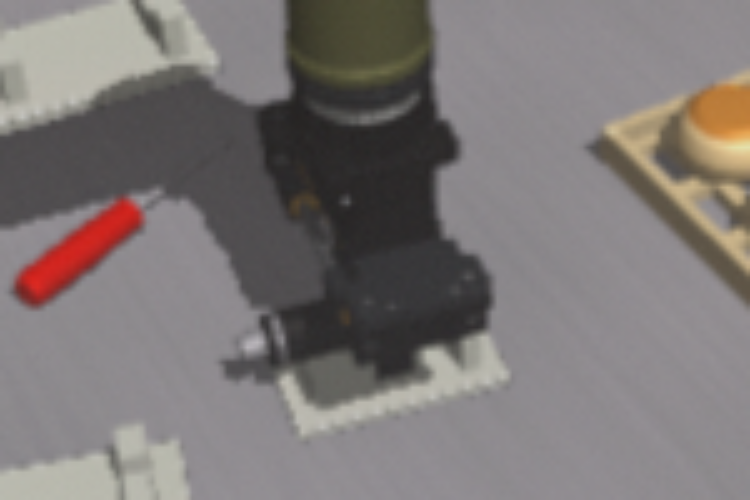

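The fingers are inside the rest's clear gap and still closing (opening 55 mm).

Call:
move_arm:
  motion:
    - {"x": 0,"y": 0,"z": 0,"ax": 0,"ay": 0,"az": 0}
    - {"x": 0,"y": 0,"z": 0,"ax": 0,"ay": 0,"az": 0}
    - {"x": 0,"y": 0,"z": 0,"ax": 0,"ay": 0,"az": 0}
    - {"x": 0,"y": 0,"z": 0,"ax": 0,"ay": 0,"az": 0}
    - {"x": 0,"y": 0,"z": 0,"ax": 0,"ay": 0,"az": 0}

```text
time_s: 3.75
eef_pos: [0.5074, 0.2156, 0.0285]
tool_rot: [-90.0, -0.1, 80.3]
wrist_force: [0.8, 2.5, -1.1]
grip_width: 0.0314
```

```bash
python3 go.py .5068 .2154 .028 80.3
```

```text
t 3.75 shift cm [-0.03  0.05  0.05] rot [ 0.0005 -0.0001  0.0009] F [ 0.84  2.52 -1.12] pos [0.5074 0.2156 0.0285] [-9.003e+01 -5.000e-02  8.029e+01] w 0.03141761900254968
```

Call:
move_arm:
  motion:
    - {"x": 0,"y": 0,"z": 0,"ax": 0,"ay": 0,"az": 0}
    - {"x": 0,"y": 0,"z": 0,"ax": 0,"ay": 0,"az": 0}
    - {"x": 0,"y": -1,"z": 0,"ax": 0,"ay": 0,"az": 0}
    - {"x": 0,"y": -3.5,"z": 0,"ax": 0,"ay": 0,"az": 0}
    - {"x": 0,"y": -7,"z": 0,"ax": 0,"ay": 0,"az": 0}
    - {"x": 0,"y": -11,"z": 0,"ax": 0,"ay": 0,"az": 0}
    - {"x": 0,"y": -13.5,"z": 0,"ax": 0,"ay": 0,"az": 0}
    - {"x": 0,"y": -13.5,"z": 0,"ax": 0,"ay": 0,"az": 0}
  squeeze: 30

```text
time_s: 4.75
eef_pos: [0.5084, 0.2143, 0.1655]
tool_rot: [-90.2, -0.1, 80.2]
wrist_force: [0.7, 0.2, -2.9]
grip_width: 0.0312
```

```bash
python3 - <<'E'
from h import *
c=save('side','side3')
b=c['frame'][80:240,230:430,::-1]
cv2.imwrite('pics/c5.png',cv2.resize(b,(700,560)))
E
python3 go.py .5169 -.1738 .165 108.9
```

```text
t 4.8 shift cm [-38.06  -0.12  -7.54] rot [ 3.000e-04 -5.005e-01 -5.000e-04] F [ 0.65 -0.25 -3.24] pos [0.5072 0.214  0.1636] [-9.002e+01  3.000e-02  8.022e+01] w 0.03135131759472549
```

View pics/c5.png

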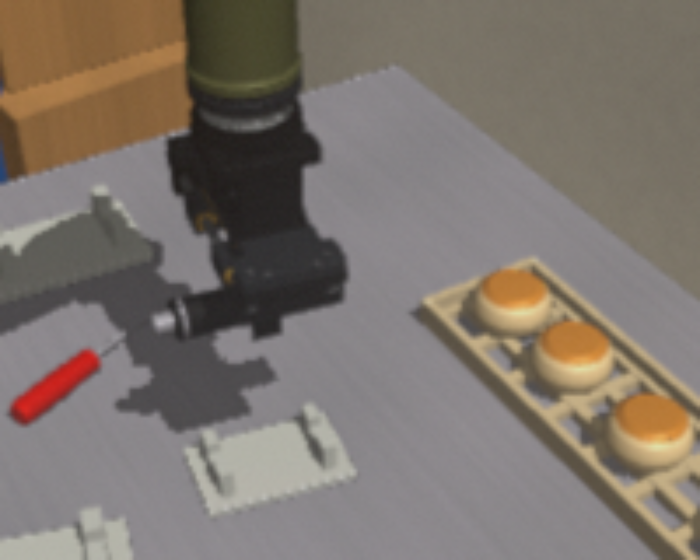

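The barrel is level in the jaws at about (200,312) in the crop, and the rest below it is empty. Moving it over the fixture.

Call:
move_arm:
  motion:
    - {"x": -4,"y": 0,"z": -0.8,"ax": 0,"ay": -0.04,"az": 0}
    - {"x": -9,"y": 0,"z": -1.8,"ax": 0,"ay": -0.11,"az": 0}
    - {"x": -14.5,"y": 0,"z": -2.9,"ax": 0,"ay": -0.18,"az": 0}
    - {"x": -20,"y": 0,"z": -4,"ax": 0,"ay": -0.26,"az": 0}
    - {"x": -25.5,"y": 0,"z": -5.1,"ax": 0,"ay": -0.34,"az": 0}
    - {"x": -31,"y": 0,"z": -6.1,"ax": 0,"ay": -0.41,"az": 0}
    - {"x": -35.5,"y": 0,"z": -7,"ax": 0,"ay": -0.47,"az": 0}
    - {"x": -38,"y": 0,"z": -7.5,"ax": 0,"ay": -0.5,"az": 0}

```text
time_s: 5.8
eef_pos: [0.5145, -0.1756, 0.1614]
tool_rot: [-89.8, -0.0, 108.7]
wrist_force: [0.4, -0.0, -3.5]
grip_width: 0.0313
```

Call:
move_arm:
  motion:
    - {"x": 0,"y": 0,"z": 0,"ax": 0,"ay": 0,"az": 0}
    - {"x": 0,"y": 0,"z": 0,"ax": 0,"ay": 0,"az": 0}
    - {"x": 0,"y": 0,"z": 0,"ax": 0,"ay": 0,"az": 0}

```text
time_s: 6.18
eef_pos: [0.5167, -0.1706, 0.1627]
tool_rot: [-89.9, -0.1, 109.0]
wrist_force: [0.5, 0.1, -2.9]
grip_width: 0.0311
```

```bash
python3 - <<'E'
from fit import *
c=save('side','side4'); t=save('top','top4')
b=c['frame'][120:360,280:540,::-1]
cv2.imwrite('pics/c6.png',cv2.resize(b,(650,600)))
P=cloud(c); fr=c['frame'].astype(int).max(-1)
a=np.radians(18.9);d=np.array([np.cos(a),np.sin(a),0])
for nm,c in(('s',c),('t',t)):
    P=cloud(c);w=P-np.array([.5169,-.1738,.184]); x=w@d; yz=np.linalg.norm(w-x[...,None]*d,axis=-1)
    m=(yz<.025)&(abs(x)<.1)&(abs(x)>.02)
    q,e=fitcyl(P[m],[.5169,-.1738,.184],.33); print(nm,m.sum(),q.round(4),e,np.degrees(q[3:]),np.percentile(x[m],[0,1,99,100]).round(4))
E
python3 go.py .5169 -.1738 .11 108.9
```

```text
s 501 [ 0.5169 -0.1752  0.1827  0.2211  0.1045] 0.0031243612357428514 [12.66990127  5.98823158] [-0.0798 -0.0794  0.0257  0.0312]
t 349 [ 0.5169 -0.1705  0.1799  0.3377  0.0185] 0.002827857910902499 [19.34732996  1.0610343 ] [-0.0815 -0.0805  0.0627  0.064 ]
t 6.275 shift cm [-0.26  5.32  0.1 ] rot [-0.0001  0.0022  0.0005] F [-0.07 -0.41 -2.29] pos [ 0.517  -0.171   0.1632] [-8.9990e+01 -3.0000e-02  1.0903e+02] w 0.03146161828773464
```

View pics/c6.png

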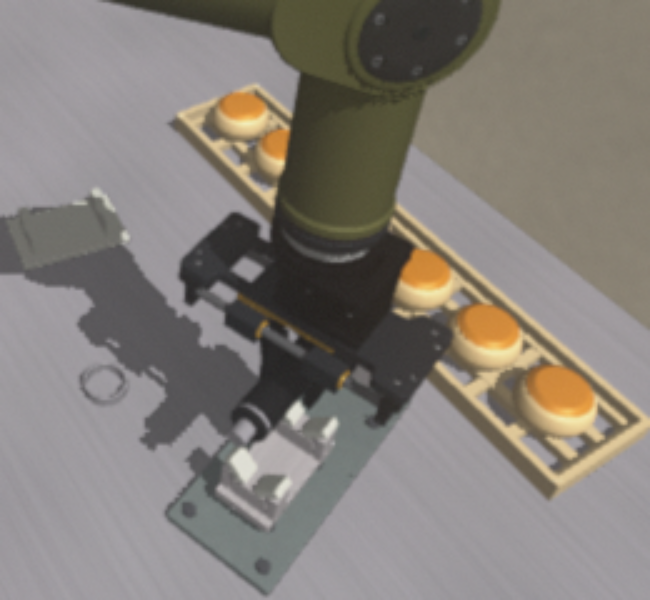

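Call:
move_arm:
  motion:
    - {"x": -0.15,"y": 2,"z": 0.1,"ax": 0,"ay": 0.002,"az": 0}
    - {"x": -0.26,"y": 4.5,"z": 0.1,"ax": 0,"ay": 0.002,"az": 0}
    - {"x": -0.26,"y": 6.5,"z": 0.1,"ax": 0,"ay": 0.002,"az": 0}
    - {"x": -0.26,"y": 7.8,"z": 0.1,"ax": 0,"ay": 0.002,"az": 0}
    - {"x": -0.26,"y": 7.8,"z": 0.1,"ax": 0,"ay": 0.002,"az": 0}
    - {"x": -0.26,"y": 7.8,"z": 0.1,"ax": 0,"ay": 0.002,"az": 0}

```text
time_s: 7.02
eef_pos: [0.5176, -0.1751, 0.0862]
tool_rot: [-90.1, 0.0, 108.8]
wrist_force: [0.6, -0.6, -2.5]
grip_width: 0.0312
```

```bash
python3 - <<'E'
from fit import *
c=save('side','side5')
b=c['frame'][200:360,320:480,::-1]
cv2.imwrite('pics/c7.png',cv2.resize(b,(600,600),interpolation=2))
a=np.radians(18.9);d=np.array([np.cos(a),np.sin(a),0])
for k in(-.08,-.065,.065): print(k,proj(c,np.array([.5169,-.1738,.103])+k*d))
E
python3 go.py .5169 -.1738 .0663 108.9
```

```text
-0.08 [[371.38045825 317.14107526]]
-0.065 [[375.63592274 312.01324323]]
0.065 [[409.01229485 271.79473591]]
t 7.075 shift cm [0.15 2.01 0.03] rot [ 0.0017 -0.0015 -0.0008] F [-0.2   0.86 -3.  ] pos [ 0.5177 -0.1751  0.0864] [-9.0100e+01  5.0000e-02  1.0882e+02] w 0.031012881440328773
```

View pics/c7.png

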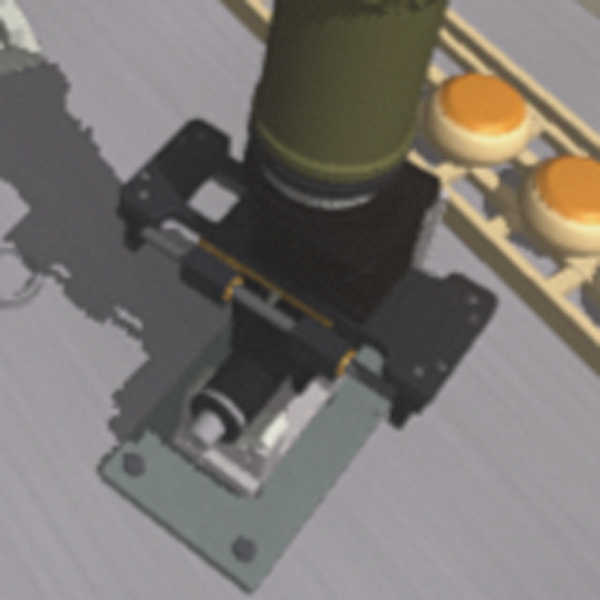

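```bash
python3 - <<'E'
from fit import *
c=load('side5')
b=c['frame'][285:335,350:410,::-1]
im=cv2.resize(b,(720,600),interpolation=cv2.INTER_CUBIC)
a=np.radians(18.9);d=np.array([np.cos(a),np.sin(a),0]);p=np.array([-d[1],d[0],0])
o=np.array([.5174,-.1752,.105])
for k,l in((-.08,0),(-.065,.016),(-.065,-.016),(-.065,0),(-.03,.016),(-.03,-.016)):
    u=proj(c,o+k*d+l*p)[0]; print(k,l,u); cv2.circle(im,(int((u[0]-350+.5)*12),int((u[1]-285+.5)*12)),4,(0,0,255),-1)
for l in(.0226,.0285,-.0226,-.0285):
    u=proj(c,np.array([.5169,-.1738,.085])-.048*d+l*p)[0]; cv2.circle(im,(int((u[0]-350+.5)*12),int((u[1]-285+.5)*12)),4,(0,255,0),-1)
u=proj(c,np.array([.5169,-.1738,.0624])-.048*d)[0]; cv2.circle(im,(int((u[0]-350+.5)*12),int((u[1]-285+.5)*12)),4,(255,0,0),-1)
cv2.imwrite('pics/c8.png',im)
E
```

```text
-0.08 0 [372.07695323 317.08279153]
-0.065 0.016 [369.91288939 307.32876702]
-0.065 -0.016 [382.89284321 316.64870104]
-0.065 0 [376.3367829  311.94128449]
-0.03 0.016 [379.56592093 295.97808775]
-0.03 -0.016 [392.41803945 304.83941553]
```

View pics/c8.png

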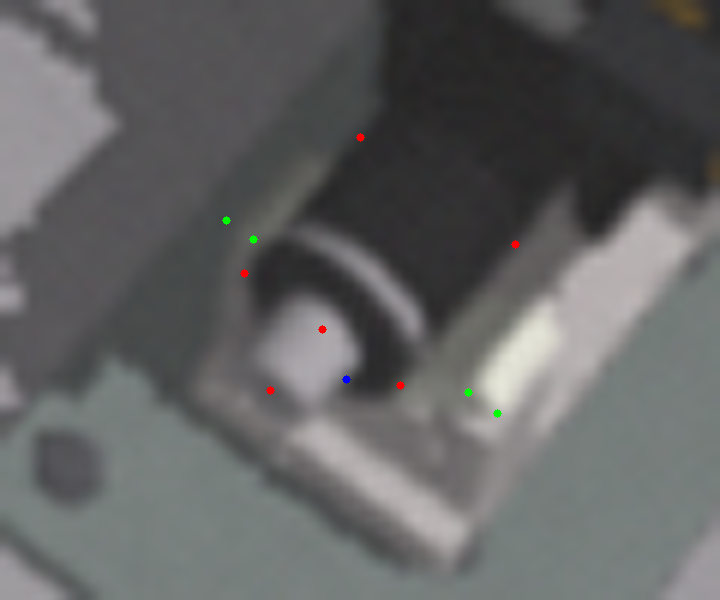

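The barrel is squarely over the V: both saddle edges show symmetrically beside it, and the stub face at crop (290,365) points away from the mirror. Lowering to near contact.

Call:
move_arm:
  motion:
    - {"x": 0.08,"y": 0.6,"z": 0.1,"ax": 0,"ay": 0,"az": 0}
    - {"x": 0.15,"y": 1.2,"z": 0.2,"ax": 0,"ay": 0,"az": 0}
    - {"x": 0.15,"y": 1.6,"z": 0.2,"ax": 0,"ay": 0,"az": 0}
    - {"x": 0.15,"y": 1.9,"z": 0.2,"ax": 0,"ay": 0,"az": 0}
    - {"x": 0.15,"y": 1.9,"z": 0.2,"ax": 0,"ay": 0,"az": 0}
    - {"x": 0.15,"y": 1.9,"z": 0.2,"ax": 0,"ay": 0,"az": 0}

```text
time_s: 7.82
eef_pos: [0.5145, -0.1745, 0.0669]
tool_rot: [-90.0, 0.0, 108.8]
wrist_force: [-2.8, 0.1, 3.9]
grip_width: 0.0309
```

```bash
python3 go.py .5169 -.1738 .0663 108.9
```

```text
t 7.825 shift cm [-0.01  0.06 -0.25] rot [ 0.0002 -0.0017 -0.0002] F [-2.83  0.07  3.92] pos [ 0.5145 -0.1745  0.0669] [-9.001e+01  1.000e-02  1.088e+02] w 0.03091935909466177
```

Call:
move_arm:
  motion:
    - {"x": 0,"y": 0.1,"z": -0.05,"ax": 0,"ay": 0,"az": 0}
    - {"x": 0,"y": 0.1,"z": -0.1,"ax": 0,"ay": 0,"az": 0}
    - {"x": 0,"y": 0.1,"z": -0.1,"ax": 0,"ay": 0,"az": 0}

```text
time_s: 8.2
eef_pos: [0.5147, -0.1745, 0.0654]
tool_rot: [-89.9, 0.0, 108.8]
wrist_force: [-4.3, -2.4, 3.9]
grip_width: 0.0311
```

```bash
cat > lat.py <<'E'
from rig import observe
import numpy as np
s=observe(); a=np.radians(18.9);F=s['wrist_force'];T=s['ft_torque']
print(s['time_s'],'along',F[0]*np.cos(a)+F[1]*np.sin(a),'lat',-F[0]*np.sin(a)+F[1]*np.cos(a),'z',F[2],'Tal',T[0]*np.cos(a)+T[1]*np.sin(a),'Tlat',-T[0]*np.sin(a)+T[1]*np.cos(a),T,s['eef_pos'],s['tool_rot'],s['grip_width'])
E
python3 lat.py
```

```text
8.2 along -4.892347426718996 lat -0.8840740810799674 z 3.8996676724272303 Tal 0.03427176844103719 Tlat 1.1069072251181387 [-0.32612251  1.05832994  0.08507611] [ 0.5147157  -0.17446737  0.06535272] [-8.99303685e+01  2.16049920e-03  1.08786942e+02] 0.0311269167697024
```

Call:
move_arm:
  motion:
    - {"x": 0,"y": 0,"z": 0.1,"ax": 0,"ay": 0,"az": 0}
    - {"x": 0,"y": 0,"z": 0.2,"ax": 0,"ay": 0,"az": 0}
    - {"x": 0,"y": 0,"z": 0.2,"ax": 0,"ay": 0,"az": 0}
    - {"x": 0,"y": 0,"z": 0.2,"ax": 0,"ay": 0,"az": 0}

```text
time_s: 8.7
eef_pos: [0.5146, -0.1745, 0.0659]
tool_rot: [-90.1, 0.1, 108.8]
wrist_force: [1.3, -1.0, 3.3]
grip_width: 0.031
```

```bash
python3 lat.py;  python3 - <<'E'
from fit import *
c=save('side','side6')
b=c['frame'][285:335,350:410,::-1]
cv2.imwrite('pics/c9.png',cv2.resize(b,(720,600),interpolation=cv2.INTER_CUBIC))
E
```

```text
8.7 along 0.8542306788430616 lat -1.3896663033267127 z 3.2619904024127986 Tal -0.17943769470757312 Tlat -0.09966450135711963 [-0.13748031 -0.15241412  0.11902253] [ 0.51464278 -0.17449965  0.06590107] [-9.01227750e+01  5.96379564e-02  1.08821338e+02] 0.03095633743484429
```

View pics/c9.png

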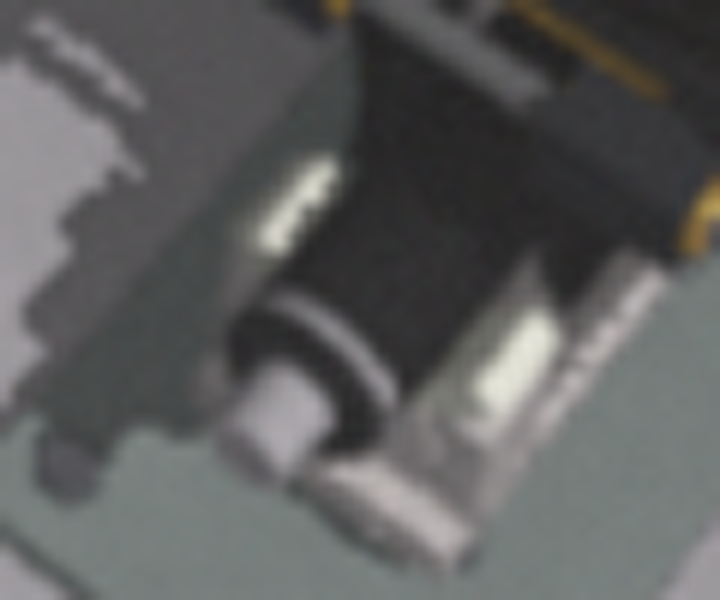

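The barrel is seated: it is symmetric between both saddle tops (crop (300,200) and (515,370)), and the along-V force has gone. Pressing in small steps.

Call:
move_arm:
  motion:
    - {"x": -0.04,"y": 0.1,"z": 0,"ax": 0,"ay": 0,"az": 0}
    - {"x": -0.04,"y": 0.2,"z": 0,"ax": 0,"ay": 0,"az": 0}
    - {"x": -0.04,"y": 0.3,"z": 0,"ax": 0,"ay": 0,"az": 0}
    - {"x": -0.04,"y": 0.3,"z": 0,"ax": 0,"ay": 0,"az": 0}
    - {"x": -0.04,"y": 0.3,"z": 0,"ax": 0,"ay": 0,"az": 0}
    - {"x": -0.04,"y": 0.3,"z": 0,"ax": 0,"ay": 0,"az": 0}

```text
time_s: 9.5
eef_pos: [0.5146, -0.1745, 0.0629]
tool_rot: [-90.1, 0.0, 108.8]
wrist_force: [1.5, -0.1, 5.3]
grip_width: 0.0316
```

```bash
python3 lat.py
```

```text
9.5 along 1.37107484333611 lat -0.6274148029975875 z 5.256669399671258 Tal 0.07719984538931589 Tlat -0.3873890036834102 [ 0.19851969 -0.34149669  0.13308922] [ 0.51460758 -0.17449979  0.06287899] [-9.01074186e+01  1.64226404e-02  1.08829607e+02] 0.031551636161324594
```

Call:
move_arm:
  motion:
    - {"x": 0,"y": 0.1,"z": 0,"ax": 0,"ay": 0,"az": 0}
    - {"x": -0.02,"y": 0.2,"z": -0.03,"ax": 0,"ay": 0,"az": 0}
    - {"x": -0.02,"y": 0.3,"z": -0.03,"ax": 0,"ay": 0,"az": 0}
    - {"x": -0.02,"y": 0.3,"z": -0.03,"ax": 0,"ay": 0,"az": 0}
    - {"x": -0.02,"y": 0.3,"z": -0.03,"ax": 0,"ay": 0,"az": 0}
    - {"x": -0.02,"y": 0.3,"z": -0.03,"ax": 0,"ay": 0,"az": 0}
    - {"x": -0.02,"y": 0.3,"z": -0.03,"ax": 0,"ay": 0,"az": 0}
    - {"x": -0.02,"y": 0.3,"z": -0.03,"ax": 0,"ay": 0,"az": 0}

```text
time_s: 10.5
eef_pos: [0.5147, -0.1745, 0.0601]
tool_rot: [-90.1, -0.0, 108.8]
wrist_force: [0.5, 1.7, 7.5]
grip_width: 0.0312
```

```bash
python3 lat.py;  python3 - <<'E'
from fit import *
a=np.radians(18.9);d=np.array([np.cos(a),np.sin(a),0]);p=np.array([-d[1],d[0],0])
c=save('side','side7'); t=save('top','top7')
b=c['frame'][285:335,350:410,::-1]
cv2.imwrite('pics/c10.png',cv2.resize(b,(720,600),interpolation=cv2.INTER_CUBIC))
# cradle bottom plate / saddle tops heights before vs now
for n0,c1 in(('side0',c),('top0',t)):
    P0=cloud(load(n0));P1=cloud(c1);o=np.array([.5169,-.1738,.085])
    for nm,P in(('before',P0),('now',P1)):
        w=P-o;x=w@d;y=w@p;z=P[...,2]
        m=(abs(abs(x)-.038)<.009)&(abs(abs(y)-.0255)<.003)&(z>.06)&(z<.095); 
        # V tops, near-side end
        print(n0,nm,'saddle tops',m.sum(),np.median(z[m]) if m.any() else None)
    w=P1-o;x=w@d;m=(x<-.045)&(x>-.066)&(abs(w@p)<.02)&(P1[...,2]>.065)&(P1[...,2]<.11)
    print('barrel tail top z',m.sum(),np.percentile(P1[m][:,2],[50,90,97]) if m.any() else None)
E
```

```text
10.5 along 1.0547819566263184 lat 1.4214382912868802 z 7.514934957947912 Tal 0.2639546103740905 Tlat -0.16105234350727632 [ 0.30189125 -0.06686977  0.09330459] [ 0.51465173 -0.17450973  0.0600668 ] [-9.00799670e+01 -1.70127427e-02  1.08830927e+02] 0.031172103591142968
side0 before saddle tops 127 0.07877676271304139
side0 now saddle tops 53 0.07351235380065027
barrel tail top z 156 [0.08954451 0.09311279 0.09424062]
top0 before saddle tops 69 0.08189806026915296
top0 now saddle tops 27 0.07403839643903151
barrel tail top z 107 [0.09045269 0.09444924 0.09615982]
```

View pics/c10.png

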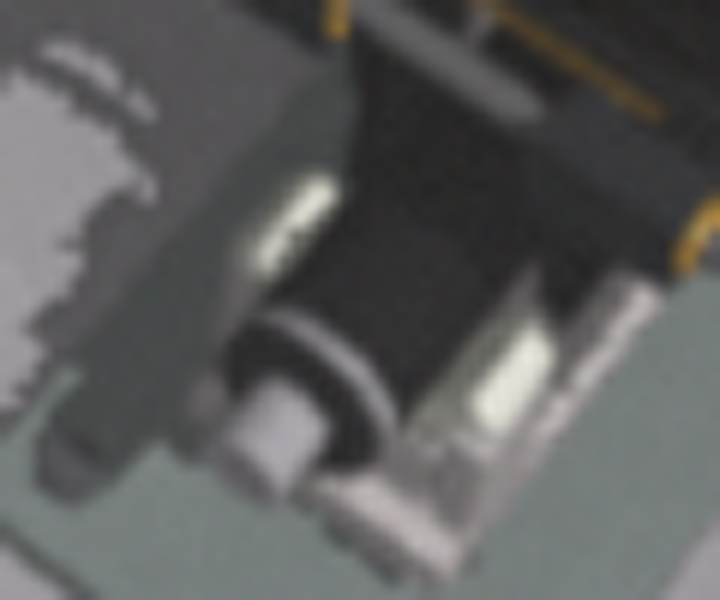

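Call:
move_arm:
  motion:
    - {"x": 0.02,"y": 0,"z": 0,"ax": 0,"ay": 0,"az": 0}
    - {"x": 0.02,"y": 0,"z": 0,"ax": 0,"ay": 0,"az": 0}
    - {"x": 0.02,"y": 0,"z": 0,"ax": 0,"ay": 0,"az": 0}
    - {"x": 0.02,"y": 0,"z": 0,"ax": 0,"ay": 0,"az": 0}

```text
time_s: 11.1
eef_pos: [0.5146, -0.1745, 0.0601]
tool_rot: [-90.1, -0.0, 108.8]
wrist_force: [-0.1, -0.2, 7.4]
grip_width: 0.0314
```

```bash
python3 - <<'E'
from fit import *
from rig import observe,read_camera
a=np.radians(18.9);L=[]
for i in range(8):
    c=read_camera('side'); s=observe();F=s['wrist_force'];L.append([F[0]*np.cos(a)+F[1]*np.sin(a),-F[0]*np.sin(a)+F[1]*np.cos(a),F[2],s['eef_pos'][2]*1000,*s['ft_torque'],s['grip_width']*1000])
print(np.mean(L,0).round(3),np.std(L,0).round(3))
# barrel visible tail fit: yaw & pitch
d=np.array([np.cos(a),np.sin(a),0]);p=np.array([-d[1],d[0],0]);o=np.array([.5147,-.1745,.0785])
P=cloud(c);w=P-o;x=w@d;y=w@p;z=w[...,2]
m=(x<-.03)&(x>-.064)&(abs(y)<.014)&(z>.004)&(z<.022)&(c['frame'].max(-1)<75)
X=x[m];r=np.hypot(y[m],z[m])
from scipy.optimize import least_squares
q=least_squares(lambda q:np.hypot(y[m]-q[0]-q[1]*(X+.047),z[m]-q[2]-q[3]*(X+.047))-.016,[0,0,0,0],loss='soft_l1',f_scale=.001)
print(m.sum(),q.x.round(4))
E
```

```text
[ 6.0900e-01  5.4500e-01  7.9820e+00  6.0102e+01  2.0800e-01 -4.7000e-02
  1.3300e-01  3.1238e+01] [0.556 0.379 0.615 0.011 0.03  0.033 0.018 0.116]
166 [-0.0006  0.0067 -0.002   0.0094]
```

```bash
python3 -c "
from rig import close_job
print(close_job())"; python3 lat.py
```

```text
the job is handed in; nothing more can be done
None
the job is handed in; nothing more can be done
```

I lifted the barrel off the smallest white rest and laid it in the V with the lens end towards the mirror post. I then handed the job in at about 11.5 s, still gripping it and pressing it down. No verdict is reported back, so the values below are my own last checks.

- **Press depth:** the wrist read about 8.0 N down, so about 10.9 N on the V with the barrel's weight, which means the cradle is about 7 mm down. The tool height gives about 7 mm and the saddle tops in the camera images about 5 to 8 mm.
- **Even load:** the average sideways force was about 0.5 N and the force along the V about 0.6 N. Both sides of the V should therefore be carrying the barrel, though I could not read the contact on each side directly.
- **Alignment:** the tool is about 2 to 3 mm from my estimate of centred along the V, and about 0.1 mm across. The barrel's visible tail is off by about 0.007 rad in heading and 0.009 rad in tilt.
- **Disagreements:** the final camera fit put the barrel about 2 mm lower than the tool height and force suggest. That is within the calibration error. During the approach, the force along the V reached about 5 N from friction, and I backed it off before pressing.
- **Other objects:** the clamp, screwdriver and buns were never approached. I did not measure their positions again at the end.

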